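# Put the seasoning rail back in order of height

### The job

Put the four seasonings in the rail in order of height: the tallest in the cup beside the carrying hoop, then stepping down cup by cup to the shortest at the low end, each standing upright in the middle of its own cup. All four cups are taken and in the wrong order, so park things on the bare table where you need a free place. Keep everything upright at all times, since the salt is open, and leave the steel bowl where it is.

Things in the scene. Friction and masses are not known exactly. Their poses are not given: they have to be found in the camera images.
- oil_bottle: Yellow squeeze bottle in the rail, the tallest thing there: 211 mm high; body 58 mm across up to 152 mm, white cap 38 mm across from 152 to 172 mm (grip it there), thin nozzle above. Half full, about 0.2 kg; grip firmly, it can swing. The red bottle of the same shape at the back of the table is no part of the job. Origin: centre of its underside, z up; round, so yaw does not matter.
- pepper_mill: Brown wooden pepper mill, second tallest: 160 mm high; base 58 mm across; head 50 mm across from 116 to 149 mm (grip it there; it does not turn), a 12 mm metal nub on top. 0.18 kg. Origin: centre of its underside, z up; round, so yaw does not matter.
- spice_jar: Spice jar with a red cap, third in height: 106 mm high, 42 mm across, cap 45 mm across from 85 to 106 mm. 0.11 kg. The spice jars at the back of the table are no part of the job. Origin: centre of its underside, z up; round, so yaw does not matter.
- salt_ramekin: Small off-white ramekin filled with white salt, the shortest: 38 mm high, 66 mm across the rim, 60 mm at the foot; grip across its outside in the upper 25 mm, above the cup's lip. 0.13 kg. The ramekin of black pepper at the back of the table is no part of the job. Origin: centre of its underside, z up; round, so yaw does not matter.
- cup_1: Round black cup fixed in the rail, the end cup on the robot's left (+y). Outside 91 mm, inside 82 mm across; flat floor 3 mm above the origin (13 mm above the table), lip's top 8 mm above that floor. The four cups stand in a straight row, 95 mm between centres, on a steel rail 104 mm wide. Origin: centre of its underside; y along the row to the left, x across it, away from the robot.
- cup_2: Round black cup fixed in the rail, second from the left. Outside 91 mm, inside 82 mm across; flat floor 3 mm above the origin (13 mm above the table), lip's top 8 mm above that floor. The four cups stand in a straight row, 95 mm between centres, on a steel rail 104 mm wide. Origin: centre of its underside; y along the row to the left, x across it, away from the robot.
- cup_3: Round black cup fixed in the rail, third from the left. Outside 91 mm, inside 82 mm across; flat floor 3 mm above the origin (13 mm above the table), lip's top 8 mm above that floor. The four cups stand in a straight row, 95 mm between centres, on a steel rail 104 mm wide. Origin: centre of its underside; y along the row to the left, x across it, away from the robot.
- cup_4: Round black cup fixed in the rail, the end cup on the robot's right (-y). Outside 91 mm, inside 82 mm across; flat floor 3 mm above the origin (13 mm above the table), lip's top 8 mm above that floor. The four cups stand in a straight row, 95 mm between centres, on a steel rail 104 mm wide. Origin: centre of its underside; y along the row to the left, x across it, away from the robot.
- hoop: Upright carrying hoop of 8 mm steel bar with a short black rubber sleeve on top, fixed across one end of the rail (left or right), 70 mm beyond the centre of the end cup; 88 mm wide across the row, top 134 mm above its origin. The rail's other end has only a low 12 mm steel edge. Origin: centre of its foot, on the rail, 10 mm above the table.
- steel_bowl: Spun steel bowl, 135 mm across and 55 mm high, loose on the table behind the left half of the rail (its centre 165 to 190 mm from the row); a bystander. Apart from a scraper and a whisk along the near edge (x < 0.40 m) the table close to the rail is bare, also behind its right half. Origin: centre of its underside.
There are look-alikes about, which are no part of the job. What is shaped like the oil_bottle but purple is not meant. What is shaped like the pepper_mill but green is not meant.

How it is judged:
At the end, for the whole second after the job is handed in: Counted from the hoop, the oil bottle, the pepper mill, the spice jar and the salt ramekin stand in the first, second, third and fourth cup, each within 12 mm of its cup's centre, down on the cup's floor (within 3 mm), upright within 0.08 rad, released and at rest (((horizontal distance between hoop and cup_1 below 0.12 m and horizontal distance between oil_bottle and cup_1 below 0.012 m and horizontal distance between pepper_mill and cup_2 below 0.012 m and horizontal distance between spice_jar and cup_3 below 0.012 m and horizontal distance between salt_ramekin and cup_4 below 0.012 m) or (horizontal distance between hoop and cup_4 below 0.12 m and horizontal distance between oil_bottle and cup_4 below 0.012 m and horizontal distance between pepper_mill and cup_3 below 0.012 m and horizontal distance between spice_jar and cup_2 below 0.012 m and horizontal distance between salt_ramekin and cup_1 below 0.012 m)) and z of oil_bottle in the frame of cup_1 between 0 and 0.006 m and angle between each of oil_bottle, pepper_mill, spice_jar, salt_ramekin's own z axis and vertical below 0.08 rad and linear speed of each of oil_bottle, pepper_mill, spice_jar, salt_ramekin below 0.02 m/s and z of pepper_mill in the frame of cup_1 between 0 and 0.006 m and z of spice_jar in the frame of cup_1 between 0 and 0.006 m and z of salt_ramekin in the frame of cup_1 between 0 and 0.006 m); the robot touches nothing.
It fails at once if one of the four seasonings is tipped by more than 0.6 rad (angle between any of oil_bottle, pepper_mill, spice_jar, salt_ramekin's own z axis and vertical above 0.6 rad).
It fails at once if the steel bowl is moved by more than 30 mm (distance of steel_bowl from where it was at the start of the episode above 0.03 m).
It also fails if it takes over 144 s, if anything falls off the work surface, if the arm or the gripper's body presses on something with over 40 N, if the wrist force passes 120 N, or if a joint passes its speed limit or range.

### The arm

A 6-joint arm with a two-finger parallel gripper is mounted at the origin on a cart in front of the work surface, level with it; the furniture and walls round the work are solid. World frame = base frame: x ahead of the robot, y to its left, z up, the work surface at z = 0. Lengths are in m, angles in rad, forces in N, time in s.
With the tool pointing down it reaches from about 0.375 to 0.825 m from the base axis. Payload 5.5 kg.
Tool frame: the origin (TCP) lies on the centre line of the jaws, within the pads' length; the fingertips stand 14 mm ahead of it and the grasp point (between the pads) lies 5 mm behind it; z points along the fingers, y is the line along which they close (so a half turn about z gives the same grasp; the last joint's range is limited). The gripper opens to 85 mm and grips with 20 to 120 N. Pads are 22 mm wide; open, the fingers measure 114 mm over their backs; the gripper's body (76 mm by 85 mm) begins 54 mm behind the grasp point. The pads swing forward as they close: fully open they stand 13 mm farther back than shut.
Start: joints at [-1.189, 0.314, -0.047, 1.21, 0, 1.571], TCP at [0.224, -0.557, 0.245] pointing down, gripper open.
Joint ranges: [-2.67, 2.67], [-0.69, 1.73], [-1.03, 1.25], [-2.08, 2.16], [-1.42, 1.45], [-3.14, 3.14]. Speed limits (rad/s): [2.39, 2.39, 3.01, 3.14, 3.14, 3.14].

### API

Orientations are given as a unit quaternion [w, x, y, z].
In Python, from cell import manip gives the robot as it stands. The module is installed in compiled form; this text tells all that it offers. Calls block until the motion is done:
- manip.movep(position, orientation): joint-space move of the TCP to a pose.
- manip.movel(position, frame=None, velocity=0.15): straight line of the TCP; frame=None keeps the orientation; velocity is the mean speed in m/s.
- manip.move_j(angles): joint-space move.
- manip.release() and manip.close(): open the fingers fully, or close them until they stop; the grip force is fixed at half the most.
- manip.pause(seconds).
- manip.ik(position, orientation): joint angles nearest the present ones, or None.
- manip.read_state(): the state.
- manip.capture(name): name is "side" or "top"; returns the picture (420x560x3 uint8, blue, green, red); there is no depth.
- manip.camera_model(name): a dict with "intrinsics" (3x3 intrinsics, pixels), "eye" and "attitude" of the camera in the world. Camera axes: x right, y up, looking along -z (the intrinsics and any distortion apply to the point x, -y, -z); pixel columns grow to the right and rows downward; lengths in m; the calibration is good to about 2 mm. A picture is of the moment at which its call begins. camera_model takes no time and is no camera call.
A pose or a line that the arm cannot do raises manip.IKError and nothing moves.
- manip.sign_off(): hands the job in; it is judged then, once.
Trained networks look in the newest picture that a camera, given by its name, has taken for a name from the list of things; names that differ only in an ending like _2 or _b are one class to them, and where a whole thing is asked for, a point or a joint stands for the part that bears it (a point fixed in the world has none). Each returns a list of dicts, best first, with "score" (0 to 1); they miss things now and then, are a little off and sometimes report something else, mostly with a low value. They report only what shows in the picture. A call takes as long as a camera call. They do not tell look-alikes from the thing itself.
- manip.spot_in(camera, thing): "rect" ([left, top, right, bottom] as shares, 0 to 1, of the picture: columns of its width, rows of its height, round what is visible of it).
- manip.trace(camera, thing): "region" (420x560 bool, what is visible of it) and "rect" ([left, top, right, bottom] as shares, 0 to 1, of the picture: columns of its width, rows of its height, round what is visible of it).
- manip.landmark_of(camera, thing): "at" ([column, row] as shares, 0 to 1, of the picture: columns of its width, rows of its height: a listed point, or the origin of a listed thing).
The state is a dict: "time_s": time; "joints": joint angles; "dq": joint speeds; "joint_efforts": joint torques, N m; "tool_pos": TCP position; "eef_rot": TCP orientation; "force": force on the tool from outside, world axes, zero at the start; "moment": the same for the moment, N m; "width": opening from 0.0 (shut) to 1.0 (fully open); "grasp_force": force on a finger pad.
Only numpy, scipy, OpenCV 4.12 (cv2) and the standard library are available. Lean on these libraries where they do the work, as an engineer would, in place of code of your own. Each camera call takes 0.05 s, during which the arm holds its last target. There are 200 camera calls.

## Working session

There is one attempt and no reset: what is moved stays moved. The work goes in short steps, each a Python script; the robot and the scene stay as the last script left them, time stands still between calls to the robot, and variables do not carry over. Pictures are saved under pics/ and viewed, at most 14 in all, crops included, and the job is handed in when it is done.

```bash
mkdir -p pics; python3 - <<'E'
from cell import manip
import cv2,numpy as np
for n in("top","side"):
    cv2.imwrite(f"pics/{n}0.png",manip.capture(n))
    print(n,manip.camera_model(n))
    for t in("cup_1","hoop","oil_bottle","pepper_mill","spice_jar","salt_ramekin","steel_bowl"):
        print(t,[(round(d["score"],2),np.round(np.array(d["rect"])*[560,420,560,420]).astype(int).tolist()) for d in manip.spot_in(n,t)])
s=manip.read_state();print(s["time_s"],s["eef_rot"],s["tool_pos"])
E
```

```text
top {'intrinsics': array([[471.42066374,   0.        , 278.89847199],
       [  0.        , 471.42066374, 211.66802329],
       [  0.        ,   0.        ,   1.        ]]), 'eye': array([ 0.48350635, -0.05359132,  0.99483033]), 'attitude': array([ 0.71355745,  0.06230228, -0.05274   , -0.69582518])}
cup_1 [(0.95, [286, 240, 330, 284]), (0.76, [333, 229, 376, 276]), (0.7, [237, 248, 284, 290]), (0.58, [195, 256, 242, 302])]
hoop [(0.86, [167, 260, 195, 310])]
oil_bottle [(0.95, [244, 254, 279, 287]), (0.57, [136, 153, 184, 197])]
pepper_mill [(0.85, [192, 263, 236, 292]), (0.82, [133, 108, 175, 157]), (0.6, [164, 261, 193, 308])]
spice_jar [(0.84, [342, 240, 370, 261])]
salt_ramekin [(0.57, [291, 242, 327, 276])]
steel_bowl [(0.79, [210, 154, 280, 217])]
side {'intrinsics': array([[438.92081719,   0.        , 273.29776731],
       [  0.        , 438.92081719, 208.85343736],
       [  0.        ,   0.        ,   1.        ]]), 'eye': array([0.91816424, 0.80315792, 0.54023148]), 'attitude': array([0.15319708, 0.0782397 , 0.4996068 , 0.84900074])}
cup_1 [(0.77, [259, 179, 293, 197]), (0.69, [326, 227, 349, 249]), (0.61, [281, 198, 308, 213]), (0.55, [304, 211, 335, 226])]
hoop [(0.72, [348, 195, 389, 258])]
oil_bottle [(0.66, [260, 194, 293, 301]), (0.64, [311, 137, 335, 221])]
pepper_mill [(0.97, [334, 167, 359, 236]), (0.86, [213, 237, 256, 329])]
spice_jar [(0.75, [267, 148, 287, 193])]
salt_ramekin [(0.7, [281, 178, 311, 207])]
steel_bowl [(0.8, [227, 209, 270, 256])]
0.8 [-2.90386974e-06  9.81834699e-01  1.89738303e-01  7.42166832e-07] [ 0.22355275 -0.55678036  0.24531269]
```

View pics/top0.png

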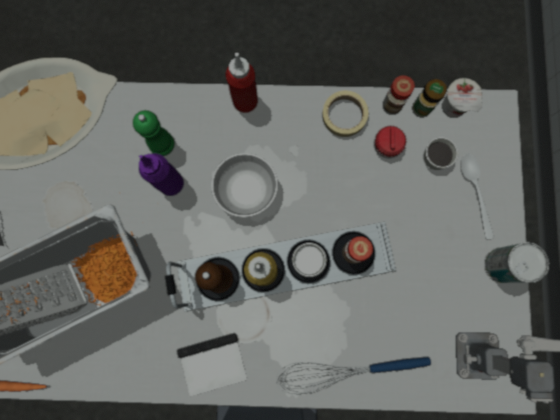

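View pics/side0.png

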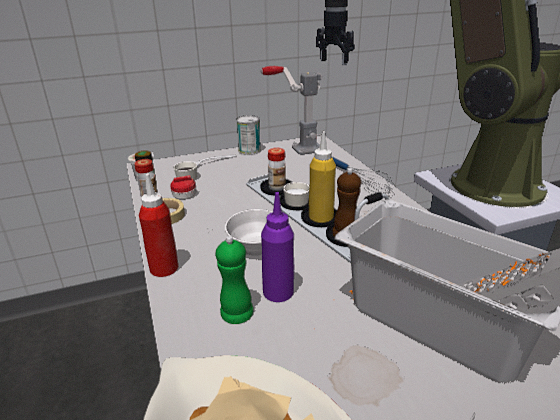

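The top view shows the rail running from the hoop, at (180,285) on the left (cup_1), with its low end on the right. The cups hold mill (217,278), yellow oil (263,268), salt (308,260) and red-capped jar (355,250).

Look-alikes:
- **Purple bottle (160,173) and red bottle (242,83):** wrong colour.
- **Green mill (153,132):** wrong colour.
- **Jars (400,93) and (433,96), and pepper ramekin (440,153):** at the back of the table.

The four items in the rail fit the description. Next I'll fit their positions.

```bash
cat > h.py <<'E'
from cell import manip
import numpy as np,cv2
from scipy.optimize import least_squares
from scipy.spatial.transform import Rotation as R
CM={n:manip.camera_model(n) for n in("top","side")}
def proj(n,P):
    c=CM[n];q=c["attitude"];r=R.from_quat([q[1],q[2],q[3],q[0]])
    p=r.inv().apply(np.atleast_2d(P)-c["eye"])*[1,-1,-1]
    u=p@c["intrinsics"].T;return u[:,:2]/u[:,2:]
t=np.linspace(0,2*np.pi,48)
def surf(prof,x,y,z0):
    return np.vstack([np.c_[x+r*np.cos(t),y+r*np.sin(t),0*t+z0+z] for z,r in prof])
PROF=dict(oil_bottle=[(0,.029),(.145,.029),(.152,.019),(.172,.019),(.211,.003)],
 pepper_mill=[(0,.029),(.02,.029),(.116,.025),(.149,.022),(.160,.006)],
 spice_jar=[(0,.021),(.085,.021),(.085,.0225),(.106,.0225)],
 salt_ramekin=[(0,.030),(.038,.033)],cup=[(0,.0455),(.011,.0455)],steel_bowl=[(0,.03),(.055,.0675)])
def rect(n,P):
    u=proj(n,P);return np.r_[u.min(0),u.max(0)]
def fit(name,z0,obs,x0):
    # obs: list of (cam, rect px, use mask)
    f=lambda p:np.concatenate([(rect(n,surf(PROF[name],*p,z0))-r)[np.array(m,bool)] for n,r,m in obs])
    s=least_squares(f,x0,diff_step=1e-3,loss="soft_l1");return s.x,np.round(f(s.x),1)
def seen(n,thing):
    return [np.array(d["rect"])*[560,420,560,420] for d in manip.spot_in(n,thing)]
E
python3 - <<'E'
from h import *
T=[[195,256,242,302],[237,248,284,290],[286,240,330,284],[333,229,376,276]]
for r in T: print("cup",fit("cup",.01,[("top",np.array(r),[1,1,1,1])],[.4,0]))
def row(p):
    a=np.array([[-np.sin(p[2]),np.cos(p[2])]])
    return p[:2]+np.array([[1.5],[.5],[-.5],[-1.5]])*.095*a
f=lambda p:np.concatenate([rect("top",surf(PROF["cup"],*c,.01))-r for c,r in zip(row(p),T)])
s=least_squares(f,[.4,0,0],diff_step=1e-3,loss="soft_l1");print(s.x,row(s.x),np.round(f(s.x),1))
img=manip.capture("top");ims=manip.capture("side")
for c in row(s.x):
  for n,i in(("top",img),("side",ims)):
    for z in(.010,.021):
      for u in proj(n,surf([(z-.01,.0455)],*c,.01)): cv2.circle(i,tuple(np.round(u*1).astype(int)),0,(0,255,0),-1)
O=dict(pepper_mill=([192,263,236,292],[334,167,359,236],[1,1,1,0]),oil_bottle=([244,254,279,287],[311,137,335,221],[1,1,1,1]),
 salt_ramekin=([291,242,327,276],[281,178,311,207],[1,1,0,1]),spice_jar=([342,240,370,261],[267,148,287,193],[1,1,1,1]))
tt={};
for (k,(a,b,m)),c in zip(O.items(),row(s.x)):
    for n,r,mm in(("top",None,[1]*4),("side",None,m)):
        g=manip.trace(n,k);rr=np.array({"top":a,"side":b}[n],float)
        for d in g:
            q=np.array(d["rect"])*[560,420,560,420]
            if abs(q-rr).max()<8: rr=q
        tt[n]=rr
    for obs in ([("top",tt["top"],[1]*4)],[("top",tt["top"],[1]*4),("side",tt["side"],m)]):
        x,e=fit(k,.013,obs,c);print(k,np.round(x,4),"off cup mm",np.round((x-c)*1000,1),e)
    for n,i in(("top",img),("side",ims)):
      for u in proj(n,surf(PROF[k],*x,.013)): cv2.circle(i,tuple(np.round(u).astype(int)),0,(255,0,255),-1)
print("bowl",fit("steel_bowl",0,[("top",np.array([210,154,280,217]),[1]*4)],[.5,0]))
o=np.hstack([cv2.resize(img[215:325,160:400],None,fx=3,fy=3)]);p=cv2.resize(ims[130:270,240:400],None,fx=2,fy=2)
p=cv2.copyMakeBorder(p,0,0,0,o.shape[1]-p.shape[1],cv2.BORDER_CONSTANT)
cv2.imwrite("pics/ov.png",cv2.resize(np.vstack([o,p]),(720,600)) if 0 else np.vstack([o,p])[:600])
E
```

```text
cup (array([0.5009132 , 0.08229396]), array([ 1.1,  0.6, -1.1, -0.6]))
cup (array([ 0.52356669, -0.00356199]), array([ 1.3, -1.3, -1.4,  1.3]))
cup (array([ 0.54037479, -0.10083357]), array([-0.1, -0.2,  0.1,  0.2]))
cup (array([ 0.56239479, -0.19673399]), array([-0.9,  1.3,  0.9, -1.3]))
[ 0.53125804 -0.05485662  0.2107593 ] [[ 0.50144669  0.08449019]
 [ 0.52132093 -0.00840768]
 [ 0.54119516 -0.10130556]
 [ 0.56106939 -0.19420343]] [ 0.   0.3 -2.2 -0.9  3.7 -0.2  0.9  2.4  0.1 -0.6  0.4 -0.2 -2.1  1.9
 -0.4 -0.7]
pepper_mill [0.5029 0.0824] off cup mm [ 1.4 -2.1] [ 0.1 -0.5 -0.1  0.6]
pepper_mill [0.5028 0.0823] off cup mm [ 1.3 -2.2] [ 0.2 -0.4 -0.1  0.6 -1.8  0.2  1.2]
oil_bottle [ 0.5152 -0.0153] off cup mm [-6.1 -6.9] [ 0.6 -1.5 -0.8  3.7]
oil_bottle [ 0.5152 -0.0145] off cup mm [-6.1 -6.1] [ 0.2 -1.5 -1.2  3.7 -2.5 -4.7  0.8 -0.4]
salt_ramekin [ 0.5429 -0.1005] off cup mm [1.7 0.8] [ 3.3 -0.  -3.2  0. ]
salt_ramekin [ 0.5429 -0.1061] off cup mm [ 1.7 -4.8] [ 6.1  0.1 -0.4  0.1  0.1  2.4  1.5]
spice_jar [ 0.5585 -0.1899] off cup mm [-2.6  4.3] [-1.3 -1.9  1.   3.5]
spice_jar [ 0.5616 -0.1903] off cup mm [0.5 3.9] [-1.  -3.5  1.2  2.  -0.5  0.6  1.  -0.3]
bowl (array([0.69097965, 0.0317582 ]), array([ 2. , -0.8, -2. ,  0.8]))
```

View pics/ov.png

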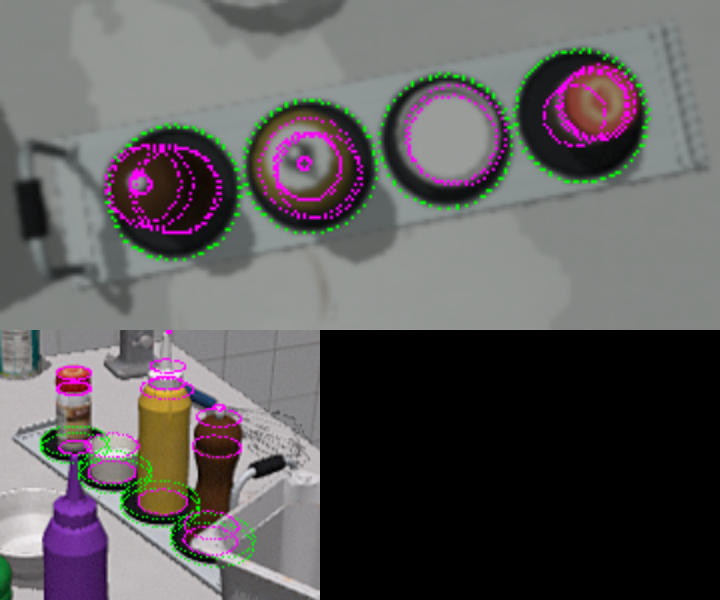

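The overlay shows the cup circles matching the black cups within about 1 px, with the mill, salt and jar models also on target. The oil cap really sits about 4 px higher, at (262,265) in the full image, which puts the oil near (0.522,-0.013). A tall can opener stands near the start pose at top-view pixel (475,355), so I'll check its height before moving.

```bash
cat >> h.py <<'E'
C={1:np.array([.5014,.0845]),2:np.array([.5213,-.0084]),3:np.array([.5412,-.1013]),4:np.array([.5611,-.1942])}
PSI=.2108;AC=np.array([np.cos(PSI),np.sin(PSI)]);P=(C[3]+C[4])/2+.14*AC
def down(phi):  # tool down, jaws closing along direction phi
    a=(phi+np.pi/2)/2;return np.array([0,np.cos(a),np.sin(a),0])
Q=down(PSI)
def go(xy,z,v=.2): manip.movel([*xy,z],velocity=v)
def rep(m):
    s=manip.read_state();print(m,round(s["time_s"],1),"w",round(s["width"],3),"g",round(s["grasp_force"],1),"F",np.round(s["force"],1),"tcp",np.round(s["tool_pos"],4))
def pick(xy,z,lift):
    manip.release();go(xy,z,.15);rep("at");manip.close();rep("shut");go(xy,z+lift,.12);rep("up")
def place(xy,z,lift):
    go(xy,z+.02,.15);go(xy,z+.001,.05);rep("down");manip.release();manip.pause(.2);go(xy,z+lift,.2)
E
python3 - <<'E'
from h import *
f=lambda x:np.r_[proj("side",[[x[0],x[1],0]])[0]-[305,150],proj("side",[[x[0],x[1],x[2]]])[0]-[311,72]]
print("opener",least_squares(f,[.3,-.4,.2]).x)
print(P)
for n,xy,z in[("c1",C[1],.3),("c2",C[2],.33),("c3",C[3],.2),("c4",C[4],.04),("P",P,.32),("P",P,.03),("c1b",C[1]+.14*AC,.32),("st",[.2236,-.5568],.5)]:
  for q in(Q,down(PSI+np.pi)): 
    j=manip.ik([*xy,z],q);print(n,None if j is None else np.round(j,2))
E
```

```text
opener [ 0.36332977 -0.44005114  0.25129983]
[ 0.68805094 -0.11845608]
c1 [ 0.17  0.12 -0.16  1.29  0.    1.53]
c1 [ 0.17  0.12 -0.16  1.29  0.   -1.61]
c2 [-0.02  0.14 -0.07  1.36  0.    1.34]
c2 [-0.02  0.14 -0.07  1.36  0.   -1.8 ]
c3 [-0.19  0.24 -0.24  1.08  0.    1.17]
c3 [-0.19  0.24 -0.24  1.08  0.   -1.97]
c4 [-0.33  0.46 -0.34  0.78  0.    1.03]
c4 [-0.33  0.46 -0.34  0.78  0.   -2.11]
P [-0.17  0.5   0.4   1.47  0.    1.19]
P [-0.17  0.5   0.4   1.47  0.   -1.95]
P [-0.17  0.64 -0.05  0.88  0.    1.19]
P [-0.17  0.64 -0.05  0.88  0.   -1.95]
c1b [0.18 0.4  0.24 1.41 0.   1.54]
c1b [ 0.18  0.4   0.24  1.41  0.   -1.61]
st [-1.19  0.38  0.62  1.82  0.    0.17]
st [-1.19  0.38  0.62  1.82  0.   -2.97]
```

```bash
python3 - <<'E'
from h import *
manip.movel([.2236,-.5568,.45],velocity=.2)
c=np.array([.542,-.101])
manip.movep([*c,.40],Q);go(c,.12,.25)
pick(c,.040,.06)
go(P,.09); place(P,.028,.12)
j=np.array([.560,-.191]);go(j,.19,.25)
pick(j,.098,.05)
cv2.imwrite("pics/j.png",manip.capture("side"))
E
```

```text
at 6.7 w 1.0 g 0.0 F [ 0.2 -0.7 -0.9] tcp [ 0.5424 -0.1011  0.0405]
shut 7.0 w 0.739 g 64.0 F [-2.1  0.4  8.3] tcp [ 0.5431 -0.1012  0.042 ]
up 7.7 w 0.739 g 65.7 F [-0.4  0.7 -1.5] tcp [ 0.5418 -0.101   0.0998]
down 9.5 w 0.738 g 66.1 F [0.1 0.7 1.4] tcp [ 0.6882 -0.1184  0.0292]
at 12.5 w 0.999 g 0.0 F [-0.7  0.2  0.2] tcp [ 0.5606 -0.1911  0.0986]
shut 13.0 w 0.507 g 60.5 F [ 0.1 -0.   5.5] tcp [ 0.5608 -0.1912  0.0991]
up 13.6 w 0.502 g 61.0 F [-0.1  0.5 -1.8] tcp [ 0.5597 -0.1909  0.1476]
```

View pics/j.png

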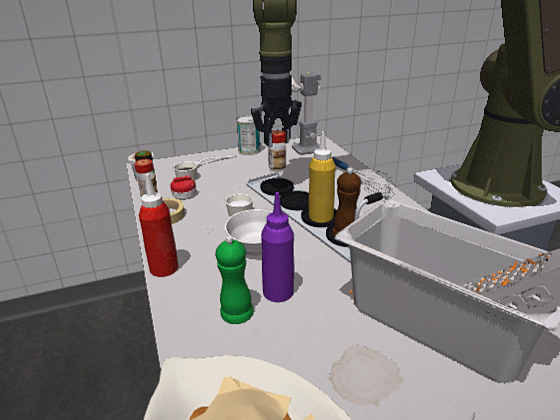

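The side view shows the jar held upright at (277,155), the salt parked upright at (240,203), and cups 3 and 4 empty. I'll place the jar in cup_3, then bring the salt to cup_4 and check.

```bash
python3 - <<'E'
from h import *
go(C[3],.148);place(C[3],.098,.08)
go(P,.15,.25)
pick(P,.028,.06)
go(C[4],.10);place(C[4],.040,.10)
go(C[4]-0*AC,.33,.25);go(P+.05*AC,.33,.3)
i=manip.capture("top")
for k in("spice_jar","salt_ramekin","cup_1"): print(k,[(round(d["score"],2),np.round(np.array(d["rect"])*[560,420,560,420],1).tolist()) for d in manip.trace("top",k)])
for c,n in((3,"spice_jar"),(4,"salt_ramekin")):
  print(n,"expected",rect("top",surf(PROF[n],*C[c],.013)),"cup",rect("top",surf(PROF["cup"],*C[c],.01)))
o=cv2.resize(i[205:325,160:400],None,fx=3,fy=3,interpolation=cv2.INTER_CUBIC)
for c,n in((3,"spice_jar"),(4,"salt_ramekin"),(1,"cup"),(2,"cup"),(3,"cup"),(4,"cup")):
  for u in proj("top",surf(PROF[n],*C[c],.010 if n=="cup" else .013)):
    cv2.circle(o,tuple(np.round((u-[160,205]+.5)*3-.5).astype(int)),0,(0,255,0) if n=="cup" else (255,0,255),-1)
cv2.imwrite("pics/o2.png",o);rep("")
E
```

```text
down 15.1 w 0.507 g 61.3 F [-0.2 -1.1  0.5] tcp [ 0.5414 -0.1014  0.0991]
at 18.3 w 1.004 g 0.0 F [-0.1  0.2  0.3] tcp [ 0.6889 -0.1186  0.0291]
shut 18.6 w 0.743 g 65.1 F [-3.1 -0.4  6.4] tcp [ 0.6891 -0.1187  0.0302]
up 19.3 w 0.735 g 65.7 F [-0.2 -0.2 -1.8] tcp [ 0.6878 -0.1184  0.0877]
down 21.1 w 0.74 g 68.2 F [-2.9  1.4 14.3] tcp [ 0.5616 -0.1945  0.0428]
spice_jar []
salt_ramekin []
cup_1 []
spice_jar expected [297.91116769 246.19436386 323.03619297 271.82882595] cup [286.0903053  239.37189834 330.37175488 283.83147419]
salt_ramekin expected [338.48963898 235.29198575 372.24094307 268.33349367] cup [330.88099267 230.93420854 375.64729653 275.27861154]
 24.2 w 1.003 g 0.0 F [-0.1 -0.5  0.6] tcp [ 0.736  -0.109   0.3308]
```

View pics/o2.png

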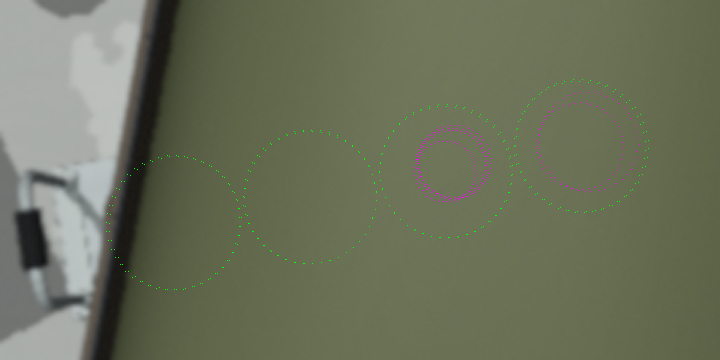

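The arm fills the top view, so I'll move it aside and look again.

```bash
cat > chk.py <<'E'
from h import *
import sys
def check(name,items):
    i=manip.capture("top")
    o=cv2.resize(i[205:325,160:400],None,fx=3,fy=3,interpolation=cv2.INTER_CUBIC)
    for c,n in items+[(k,"cup") for k in C]:
      for u in proj("top",surf(PROF[n],*C[c],.010 if n=="cup" else .013)):
        cv2.circle(o,tuple(np.round((u-[160,205]+.5)*3-.5).astype(int)),0,(0,255,0) if n=="cup" else (255,0,255),-1)
    s=manip.capture("side");s=cv2.resize(s[130:250,240:400],None,fx=2,fy=2)
    s=cv2.copyMakeBorder(s,0,0,0,o.shape[1]-s.shape[1],cv2.BORDER_CONSTANT)
    cv2.imwrite(name,np.vstack([o,s]))
    for c,n in items:
        e=rect("top",surf(PROF[n],*C[c],.013));print(n,"exp",e.round(1),[r.round(1).tolist() for r in seen("top",n)])
E
python3 - <<'E'
from chk import *
manip.movep([.56,-.42,.42],Q)
check("pics/o3.png",[(3,"spice_jar"),(4,"salt_ramekin")]);rep("")
E
```

```text
spice_jar exp [297.9 246.2 323.  271.8] [[295.4, 250.3, 324.1, 269.3]]
salt_ramekin exp [338.5 235.3 372.2 268.3] [[340.6, 234.7, 372.7, 268.0]]
 25.8 w 1.004 g 0.0 F [0.7 0.4 0.8] tcp [ 0.5608 -0.4189  0.4195]
```

View pics/o3.png

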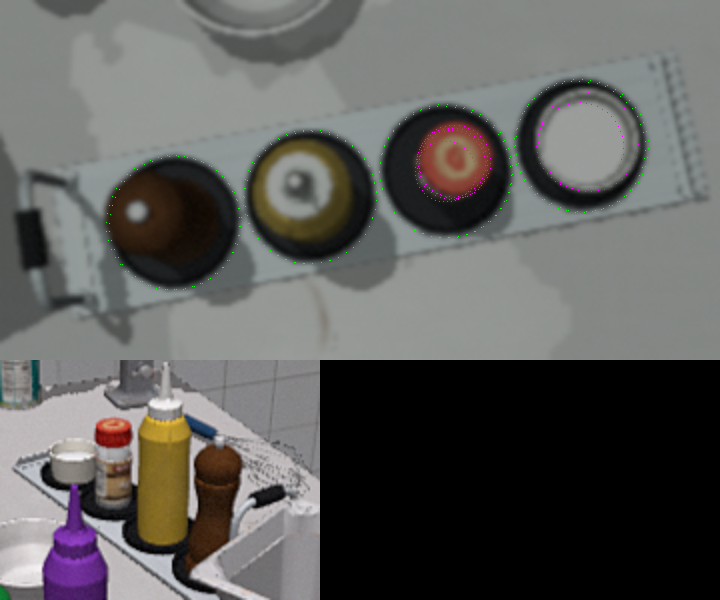

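The jar and the salt sit within about 2–3 mm of their cup centres and stand upright. The yellow oil's cap is at crop (298,188) and the mill's nub at crop (137,211). Next come the oil and mill moves.

```bash
python3 - <<'E'
from h import *
def inv(u,z):
    u=np.array(u)/3+[160,205]-.5
    return least_squares(lambda p:proj("top",[[*p,z]])[0]-u,[.5,0]).x
oil=inv((298,188),.185);mill=inv((137,211),.173);print("oil",oil,inv((297,181),.224),"mill",mill)
if np.hypot(*(oil-C[2]))>.014: raise SystemExit("check")
manip.movep([*oil,.40],Q);go(oil,.26)
pick(oil,.181,.14)
go(P,.32,.18)
cv2.imwrite("pics/oil.png",manip.capture("side"))
E
```

```text
oil [ 0.51953702 -0.0090838 ] [ 0.52156218 -0.01055985] mill [0.50449997 0.08410172]
at 29.1 w 0.996 g 0.0 F [ 0.5 -0.7  0.4] tcp [ 0.52   -0.0091  0.1817]
shut 29.6 w 0.383 g 59.2 F [-0.5  0.3  4.9] tcp [ 0.5202 -0.0091  0.182 ]
up 30.9 w 0.383 g 59.7 F [-0.8 -0.4 -2.3] tcp [ 0.5191 -0.0091  0.3201]
```

View pics/oil.png

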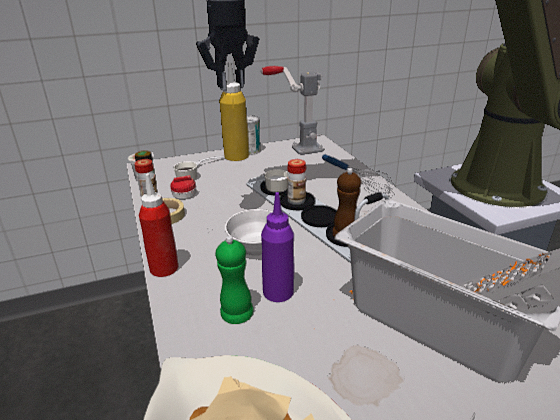

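The oil hangs upright from its cap at (233,120), and cup_2 at (320,215) is empty. I'll park the oil and move the mill.

```bash
python3 - <<'E'
from h import *
place(P,.168,.09)
m=np.array([.5035,.0835]);go(P,.28);go(m,.28,.25)
pick(m,.142,.05)
go(C[2],.192,.15);place(C[2],.142,.10)
manip.movep([.52,-.38,.42],Q)
from chk import *
check("pics/o4.png",[(2,"pepper_mill"),(3,"spice_jar")])
cv2.imwrite("pics/top4.png",manip.capture("top"));rep("")
print([r.round(1).tolist() for r in seen("top","oil_bottle")],rect("top",surf(PROF["oil_bottle"],*P,0)))
E
```

```text
down 33.8 w 0.386 g 60.2 F [-0.3 -0.1  1.6] tcp [ 0.6882 -0.1186  0.1691]
at 38.0 w 1.0 g 0.0 F [ 0.3  0.1 -0. ] tcp [0.5041 0.0836 0.1428]
shut 38.4 w 0.539 g 60.0 F [-2.1 -0.2  9.5] tcp [0.5039 0.0835 0.1434]
up 39.0 w 0.531 g 61.6 F [-0.2  0.1 -2.2] tcp [0.5033 0.0835 0.1916]
down 40.7 w 0.537 g 62.3 F [-1.7  0.7  4.1] tcp [ 0.5216 -0.0084  0.1434]
pepper_mill exp [246.5 253.9 277.  284.3] [[244.6, 254.7, 279.1, 285.6], [135.0, 110.8, 173.9, 156.4]]
spice_jar exp [297.9 246.2 323.  271.8] [[336.3, 233.1, 374.8, 265.1]]
 43.8 w 0.997 g 0.0 F [-0.   0.5 -0.1] tcp [ 0.5204 -0.3791  0.4199]
[[306.6, 164.9, 337.8, 208.6], [135.4, 155.9, 185.4, 197.1]] [303.33256732 162.71445454 337.87417638 206.91871492]
```

View pics/o4.png

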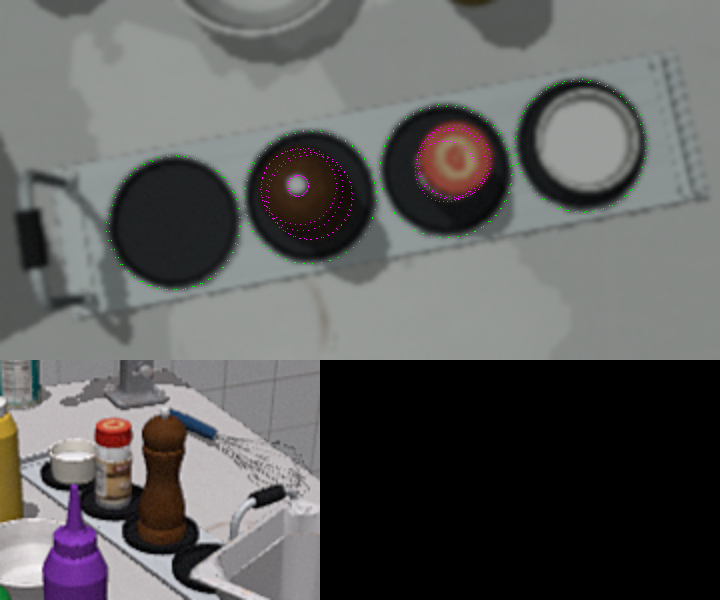

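View pics/top4.png

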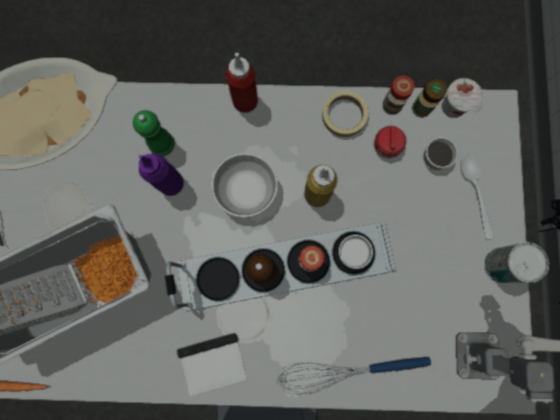

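The mill is centred in cup_2, cup_1 is empty, and the oil is parked upright at (320,185). I'll take the oil to cup_1 from behind the rail.

```bash
python3 - <<'E'
from chk import *
manip.movep([*P,.42],Q);go(P,.27)
pick(P,.168,.15)
go(C[1]+.14*AC,.318,.18);go(C[1],.318,.15);manip.pause(.3)
go(C[1],.23,.15);place(C[1],.181,.10)
go(C[1],.40,.25);manip.movep([.52,-.38,.42],Q)
check("pics/o5.png",[(1,"oil_bottle")]);rep("")
print("bowl",[r.round(1).tolist() for r in seen("top","steel_bowl")])
E
```

```text
at 46.9 w 1.004 g 0.0 F [ 0.4 -0.7  0.6] tcp [ 0.6887 -0.1185  0.169 ]
shut 47.5 w 0.382 g 59.5 F [-0.1  0.3  6.7] tcp [ 0.6887 -0.1185  0.1691]
up 48.9 w 0.386 g 59.7 F [ 0.5 -0.3 -2.7] tcp [ 0.6877 -0.1184  0.317 ]
down 53.3 w 0.38 g 60.3 F [ 0.2 -0.   0.7] tcp [0.5016 0.0845 0.1821]
oil_bottle exp [189.8 260.3 231.7 293.5] [[190.3, 262.1, 235.8, 294.1], [138.1, 155.7, 183.2, 197.1]]
 57.2 w 1.002 g 0.0 F [ 0.3 -0.2  0.3] tcp [ 0.5206 -0.3788  0.4203]
bowl [[210.9, 153.6, 276.6, 217.4]]
```

View pics/o5.png

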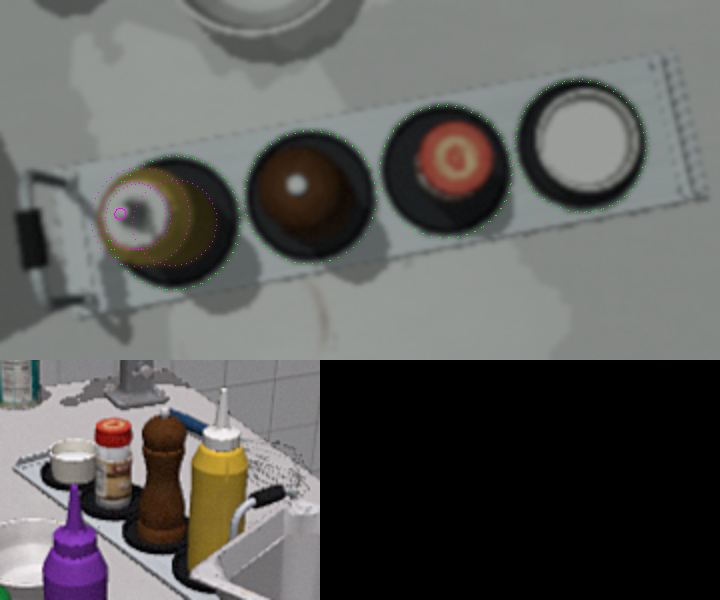

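The oil stands centred in cup_1. Counted from the hoop, the order is oil, mill, jar, salt; all four are upright and the bowl hasn't moved.

```bash
python3 -c "
from cell import manip
print(manip.sign_off())"
```

```text
the job is handed in; nothing more can be done
None
```

I handed the job in after about 57 s of robot time: from the hoop, the oil bottle, pepper mill, spice jar and salt stand upright within about 3 mm of their cup centres in the last pictures, and the bowl did not move; the sign-off gave no verdict.

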